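# Put the lemon-yellow pan away and close the watercolour box

### The arm

A 6-joint arm with a two-finger parallel gripper is mounted at the origin on the work surface. World frame = base frame: x ahead of the robot, y to its left, z up, the work surface at z = 0. Lengths are in mm, angles in rad, forces in N, time in s.
With the tool pointing down it reaches from about 225 to 875 mm from the base axis. Payload 3.4 kg.
Tool frame: the origin (TCP) lies at the very end of the fingers, on their centre line; the grasp point (between the pads) lies 19 mm behind it; z points along the fingers, y is the line along which they close (so a half turn about z gives the same grasp; the last joint's range is limited). The gripper opens to 85 mm and grips with 20 to 120 N. Pads are 22 mm wide; open, the fingers measure 114 mm over their backs; the gripper's body (76 mm by 85 mm) begins 54 mm behind the grasp point. The pads swing forward as they close: fully open they stand 13 mm farther back than shut.
Start: joints at [-1.331, 0.276, 1.505, -0, 1.361, -0.121], TCP at [202.99, -538.017, 193.528] pointing down, gripper open.
Joint ranges: [-2.89, 2.89], [-0.75, 2.08], [0.22, 2.7], [-1.18, 4.32], [0.11, 2.71], [-2.7, 2.7]. Speed limits (rad/s): [2.57, 2.57, 3.14, 3.14, 3.14, 3.14].

### API

Orientations are given as a rotation vector (axis times angle).
In Python, from rig import state, camera, camera_info, hand_in gives the robot as it stands.
- The arm moves only by the tool send_rows, never from a script. Its argument "plan" is a list of rows, each a list of 5 numbers: the opening, from -1 (shut) to 1 (fully open), so that 0 is half open, then the shift along the tool's x, y, z in m, then the turn about the tool's z in degrees. In form: [[hand, tx, ty, tz, spin], ...]. A call has 1 to 20 rows; each row is the pose to reach, as a shift and turn from the pose commanded when the call began, along the tool's axes at that moment; what a row does not reach only later rows make up. A row lasts 1/8 s, in which the tool goes at most 62.5 mm and 10.7 degrees, less where a joint would pass 70% of its speed; a pose out of reach is approached as far as the arm can. A call with a gripper value outside its range is refused whole. The fingers move at their own pace and stop on an object; "grip_force" is the grip in N (left out, the last holds). Time passes only in rows, so rows that repeat a pose let the fingers close. It gives the time, the measured TCP pose, the force, the opening and the grip force at its end, in the units of the state.
- state(): the state, without advancing time (a new reading comes with each control period).
- camera(name): name is "side" or "top" or "wrist"; returns the picture (400x640x3 uint8, red, green, blue); there is no depth.
- camera_info(name): a dict with "fx", "fy", "cx", "cy" (pixels), "eye" and "attitude" of the camera in the world; the wrist camera has in their place "hand_eye" (4x4, takes a point from camera to tool coordinates, whose origin is the TCP and whose axes are the flange's). Camera axes: x right, y down, z forward; pixel columns grow to the right and rows downward; lengths in mm; the calibration is good to about 2 mm. A picture is of the moment at which its call begins: read the wrist's pose just before it. camera_info takes no time and is no camera call.
- hand_in(): hands the job in; it is judged then, once.
The state is a dict: "clock": time; "joints": joint angles; "joint_vel": joint speeds; "joint_torque": joint torques, N m; "tcp_pos": TCP position; "tool_rot": TCP orientation; "wrist_force": force on the tool from outside, world axes, zero at the start; "wrist_torque": the same for the moment, N m; "grip_width": opening from 0.0 (shut) to 1.0 (fully open); "grasp_force": force on a finger pad.
Only numpy, scipy, OpenCV 4.12 (cv2) and the standard library are available. Lean on these libraries where they do the work, as an engineer would, in place of code of your own. Each camera call takes 0.05 s, during which the arm holds its last target. There are 200 camera calls.

### The job

Put the loose lemon-yellow paint pan upright into the empty trough of the wooden watercolour box. Then lift the mint-green cover plate off the pins of its stand and seat it on the box, fully home and flat over both of the box's pins, and let go. Set both down rather than dropping them, and leave the other pans, the bowls and the brushes where they are.

Things in the scene. Friction and masses are not known exactly. Their poses are not given: they have to be found in the camera images.
- paintbox: Open pale-wood box fixed to the table, 130 mm (its x) by 230 mm (its y). Origin: centre of its underside; z up. Flat rim 34 mm above the table; end walls (at +y and -y) 24 mm thick, long walls 6 mm. A brass pin stands on the middle of each end wall. Inside, a divider 26 mm above the table splits it: five pans fixed in a row on the +x side, the empty white trough on the -x side.
- box_pin_a (a point): Foot of the box's pin at its -y end, at rim height: box x 0, y -101 mm, z 34 mm. The pin is 6 mm thick and 14 mm tall, tapered to 2 mm over its top 6 mm.
- box_pin_b (a point): Foot of the same kind of pin at the box's +y end: box x 0, y +101 mm, z 34 mm.
- trough (a point): Centre of the floor of the box's empty trough, 6 mm above the table, 28 mm from the box's middle towards the box's -x. The trough is 63 mm wide (box x) and 182 mm long (box y); its outer walls rise 28 mm above this floor, the divider 20 mm. The pan may stand anywhere on the trough's floor.
- stand: Plain plywood block, fixed to the table, 70 mm (x) by 230 mm (y), 20 mm high, on which the cover is parked at the start; two pins like those of the box on its top, at x 0, y -101 mm and +101 mm. Origin: centre of its underside. The box and the stand may change places, left or right.
- cover: Loose mint-green plate with dabs of paint, 130 (x) by 230 (y) by 5 mm, about 180 g. Origin: centre of its underside; z up. Two 10 mm through holes at x 0, y -101 and +101 mm (2 mm play round each pin); a half turn makes no difference. At the start it lies flat on the stand, both pins through. Seated on the box its origin is 34 mm above the box's and its sides lie along the box's.
- cover_grip (a point): Point inside the cover's dark wooden bar handle, on the cover's middle, 25 mm above its underside. The handle is 14 mm thick (cover x), 70 mm long (cover y) and stands 28 mm above the face, so its top is 33 mm above the cover's underside.
- pan_yellow: Loose round paint pan, white with a lemon-yellow band and top, 34 mm in diameter, 18 mm high, about 25 g. Origin: centre of its underside. It stands on the table in a row with the blue and the red pan; which place is whose varies.
- pan_blue: The same pan in dark blue; to be left alone. Origin: centre of its underside.
- pan_red: The same pan in crimson; to be left alone. Origin: centre of its underside.
- bowl_mint: Mint-coloured water bowl, 110 mm wide, 60 mm high, beyond the work area; to be left alone. Origin: centre of its underside.
- bowl_white: White water bowl, 110 mm wide, 60 mm high, beyond the work area; to be left alone. Origin: centre of its underside.
- brush_a: Thin paint brush, about 180 mm long, lying on a white board at the right; to be left alone. Origin: under its middle.
- brush_b: Thin paint brush, about 165 mm long, lying beside the other; to be left alone. Origin: under its middle.
Things that resemble listed ones, but are neither listed nor needed, are in the scene too. Of the things that look like the pan_yellow, the smallest one is meant.

How it is judged:
By the outcome, as a careful person would: the job done as asked, in the order asked, and still so for the second after the job is handed in, with the robot touching nothing.
It also fails if it takes over 56 s, if anything falls off the work surface, if the arm or the gripper's body presses on something with over 40 N, if the wrist force passes 120 N, or if a joint passes its speed limit or range.

## Working session

There is one attempt and no reset: what is moved stays moved. The work goes in short steps, Python scripts to look and compute and a tool call to move; the robot and the scene stay as the last step left them, time stands still between calls to the robot, and variables do not carry over. Pictures are saved under pics/ and viewed, at most 10 in all, crops included, and the job is handed in when it is done.

Besides the shell and the picture viewer there is one more tool, called after "Emit:" in YAML: its name, and indented under it one key for each argument. send_rows: Moves the arm, as the interface text tells. Its arguments: {"type":"object","properties":{"plan":{"type":"array","items":{"type":"array","items":{"type":"number"}}},"grip_force":{"type":"number"}},"required":["plan"]}

```bash
mkdir -p pics; cat > h.py <<'E'
import numpy as np, cv2
from rig import state,camera,camera_info,hand_in
from scipy.spatial.transform import Rotation as R
def shot(name,fn=None):
    s=state(); im=camera(name); 
    if fn: cv2.imwrite('pics/'+fn,im[:,:,::-1])
    return s,im
E
python3 - <<'E'
from h import *
for n in('top','side','wrist'):
    s,im=shot(n,n+'0.png'); print(n,camera_info(n))
print(s)
a=cv2.imread('pics/top0.png');b=cv2.imread('pics/side0.png')
E
```

```text
top {'fx': 380.45235136466937, 'fy': 380.45235136466937, 'cx': 322.69582584661833, 'cy': 202.95269801912445, 'eye': array([ 530.21202569,  -88.92673021, 1115.68131529]), 'attitude': array([-2.21169967,  2.16747565, -0.09978154])}
side {'fx': 425.73447545273723, 'fy': 425.73447545273723, 'cx': 327.0355427751597, 'cy': 197.33563902298482, 'eye': array([ 86.44059605, 570.47930765, 823.61423998]), 'attitude': array([-0.91870526,  2.48383672, -1.11624377])}
wrist {'fx': 330.8307706752848, 'fy': 330.8307706752848, 'cx': 321.44914289552077, 'cy': 205.10088607100312, 'hand_eye': array([[-7.42288478e-04, -9.57982434e-01, -2.86825916e-01,
         7.32981599e+01],
       [ 9.99999679e-01, -6.25009217e-04, -5.00444283e-04,
        -1.14036342e+00],
       [ 3.00147991e-04, -2.86826195e-01,  9.57982591e-01,
        -1.80004828e+02],
       [ 0.00000000e+00,  0.00000000e+00,  0.00000000e+00,
         1.00000000e+00]])}
{'clock': 0.1, 'joints': array([-1.33101820e+00,  2.76542393e-01,  1.50598716e+00, -5.23934028e-06,
        1.36066953e+00, -1.21018280e-01]), 'joint_vel': array([-0.00106408,  0.0014984 , -0.00325899,  0.00024982, -0.00085976,
       -0.00044553]), 'joint_torque': array([ 1.03030517e-03, -4.17700410e+01, -2.46404940e+01, -2.48930437e-04,
        5.79579355e-03,  3.06789325e-06]), 'tcp_pos': array([ 202.84763068, -537.487541  ,  192.72789071]), 'tool_rot': array([-3.08903431e+00, -5.63382758e-01,  1.57703120e-04]), 'wrist_force': array([-0.14538664, -0.15399574, -0.06498887]), 'wrist_torque': array([ 0.02885069, -0.07024914,  0.0052743 ]), 'grasp_force': 0.0, 'grip_width': 0.9985954247099226}
```

View pics/top0.png

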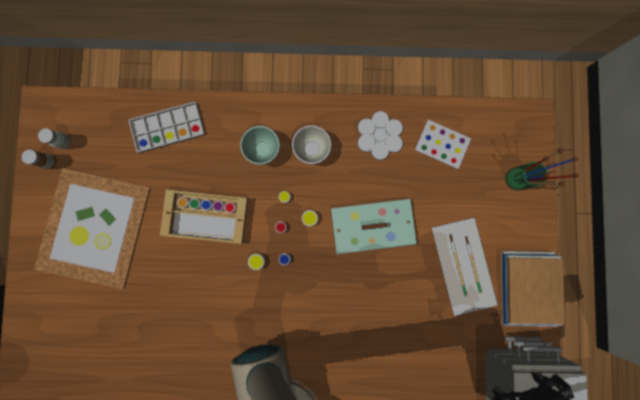

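View pics/side0.png

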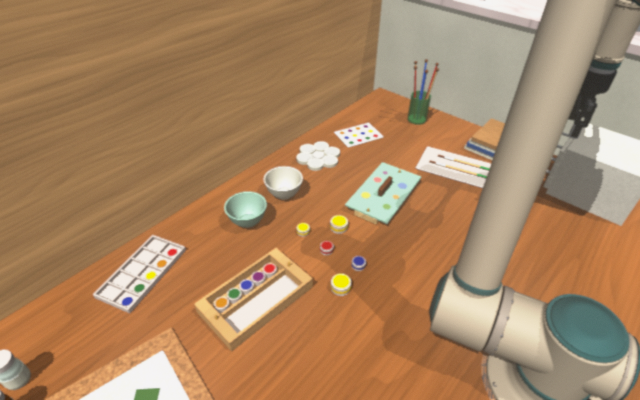

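The top view shows the box near (205,217), the cover at (374,226), and the bowls at (260,146) and (311,145). The side view agrees with it. Things that could be taken for the yellow pan, by top-view pixel:
- (285,197), small, in a row with red (281,227) and blue (285,260)
- (310,218), larger
- (256,262), larger
- the flat yellow dabs at left

By the description (smallest, in the row), I choose (285,197). Next I'll check it in a close crop and measure.

```bash
cat >> h.py <<'E'
def ray(uv,name,z,s=None):
    i=camera_info(name)
    if name=='wrist':
        T=np.eye(4);T[:3,:3]=R.from_rotvec(s['tool_rot']).as_matrix();T[:3,3]=s['tcp_pos']
        T=T@i['hand_eye'];Rm=T[:3,:3];e=T[:3,3]
    else: Rm=R.from_rotvec(i['attitude']).as_matrix();e=i['eye']
    uv=np.atleast_2d(np.asarray(uv,float))
    d=np.c_[(uv[:,0]-i['cx'])/i['fx'],(uv[:,1]-i['cy'])/i['fy'],np.ones(len(uv))]@Rm.T
    return e+d*((z-e[2])/d[:,2])[:,None]
def blobs(im,lo,hi,amin=20):
    m=cv2.inRange(cv2.cvtColor(im,cv2.COLOR_RGB2HSV),np.array(lo),np.array(hi))
    m=cv2.morphologyEx(m,cv2.MORPH_CLOSE,np.ones((3,3)))
    c,_=cv2.findContours(m,cv2.RETR_EXTERNAL,cv2.CHAIN_APPROX_NONE)
    return [k for k in c if cv2.contourArea(k)>=amin]
def rect(c,name,z,s=None):
    p=ray(c.reshape(-1,2),name,z,s)[:,:2].astype(np.float32)
    return cv2.minAreaRect(p)
E
python3 - <<'E'
from h import *
ims={n:cv2.imread(f'pics/{n}0.png')[:,:,::-1].copy() for n in('top','side')}
for n,im in ims.items():
    print(n)
    for nm,lo,hi,z,am in(('yel',(24,150,90),(34,255,255),18,20),('mint',(60,30,90),(95,140,255),25,800),('wood',(14,60,110),(23,170,255),34,400)):
        for c in blobs(im,lo,hi,am):
            print(nm,c.reshape(-1,2).mean(0).round(),[np.round(v,1) for v in rect(c,n,z)])
a=cv2.resize(ims['top'][180:280,150:310],None,fx=4.5,fy=4.5,interpolation=cv2.INTER_CUBIC)
cv2.imwrite('pics/c1.png',a[:,:,::-1])
E
```

```text
top
yel [255. 262.] [array([442.7,  83.9]), array([31.1, 31.5]), np.float64(1.1)]
yel [ 79. 236.] [array([506.8, 587.4]), array([42.6, 45.6]), np.float64(1.1)]
yel [309. 218.] [array([570.6, -66.6]), array([32.7, 34.6]), np.float64(46.2)]
yel [284. 196.] [array([632. ,   7.8]), array([23.2, 23.1]), np.float64(1.2)]
yel [169. 135.] [array([802. , 347.3]), array([14.8, 17.5]), np.float64(1.4)]
mint [373. 226.] [array([ 550.5, -250.7]), array([126.6, 228.7]), np.float64(8.3)]
wood [357. 301.] [array([ 343.5, -203.2]), array([345. ,  94.2]), np.float64(79.8)]
wood [547. 303.] [array([ 332.8, -730.9]), array([188.9, 279.7]), np.float64(90.0)]
wood [551. 221.] [array([ 578.7, -753. ]), array([ 54.9, 178.8]), np.float64(88.4)]
wood [463. 201.] [array([ 621.7, -505.5]), array([119.1, 368.8]), np.float64(3.1)]
wood [200. 212.] [array([571. , 246.3]), array([229.2, 271.2]), np.float64(1.3)]
wood [108. 232.] [array([590.4, 486.5]), array([531.3, 575.7]), np.float64(68.9)]
wood [539. 138.] [array([ 820.3, -729.3]), array([112. , 113.4]), np.float64(77.0)]
wood [511. 101.] [array([ 927.4, -652.9]
[... 658 characters left out ...]
([34.9, 37.9]), np.float64(39.7)]
mint [587. 328.] [array([ -26.4, -166.8]), array([159. , 156.4]), np.float64(40.8)]
mint [245. 206.] [array([797.9,  55.9]), array([106.5, 112.2]), np.float64(41.1)]
mint [384. 192.] [array([ 547.2, -247.9]), array([128.2, 228.5]), np.float64(8.2)]
wood [137. 372.] [array([609.2, 488.5]), array([295.8, 143. ]), np.float64(40.6)]
wood [253. 297.] [array([559.4, 236.9]), array([242.2, 153.4]), np.float64(84.8)]
wood [473. 232.] [array([ 282.3, -286.5]), array([ 45.3, 391.7]), np.float64(11.4)]
wood [491. 137.] [array([ 443.4, -706.2]), array([103.6, 230.7]), np.float64(18.4)]
wood [155. 116.] [array([1658.4, -659.1]), array([1898.5, 2295.6]), np.float64(69.8)]
```

View pics/c1.png

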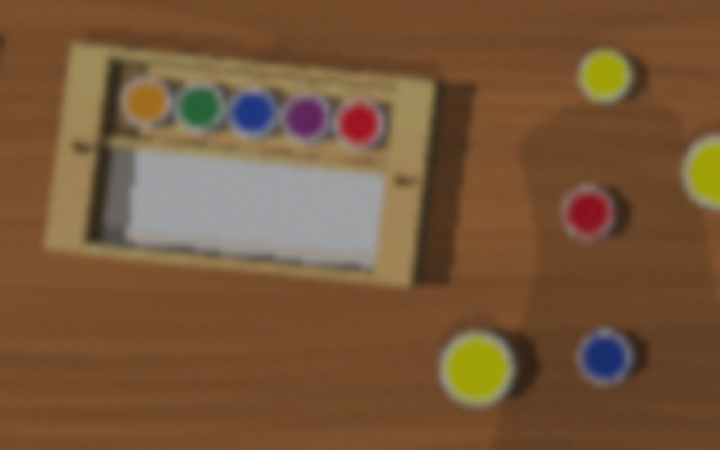

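The crop confirms it: the small yellow pan, crop (605,75), is the same size as red (589,212) and blue (605,357), and the other yellows are larger. The box pins are at crop (82,147) and (405,180). The trough is on the robot's side, so box +x points away from the base.

```bash
cat >> h.py <<'E'
def go(p,yaw):
    "shift in tool axes (m) and spin (deg) from the current pose to world p, tool-x yaw (deg)"
    s=state();M=R.from_rotvec(s['tool_rot']).as_matrix()
    y=np.degrees(np.arctan2(M[1,0],M[0,0]))
    sp=-((yaw-y+180)%360-180)
    return np.round(M.T@(np.array(p)-s['tcp_pos'])/1000,4),round(sp,1),'from',s['tcp_pos'].round(1),round(y,1)
E
python3 - <<'E'
from h import *
u=np.array([[82,147],[405,180]])/4.5+[150,180]
p=ray(u,'top',40);d=p[0]-p[1];print(p,np.hypot(*d[:2]),'box y yaw',np.degrees(np.arctan2(d[1],d[0])),p.mean(0))
print(go([631,7.5,150],0))
E
```

```text
[[576.02665469 329.6815024   40.        ]
 [559.46538228 127.76685866  40.        ]] 202.59269262161615 box y yaw 85.31103012333976 [567.74601849 228.72418053  40.        ]
(array([ 0.593 , -0.3588,  0.0434]), np.float64(20.7), 'from', array([ 202.9, -537.6,  192.8]), np.float64(20.7))
```

Emit:
send_rows:
  plan:
    - [0.4,0.593,-0.359,0.043,20.7]
    - [0.4,0.593,-0.359,0.043,20.7]
    - [0.4,0.593,-0.359,0.043,20.7]
    - [0.4,0.593,-0.359,0.043,20.7]
    - [0.4,0.593,-0.359,0.043,20.7]
    - [0.4,0.593,-0.359,0.043,20.7]
    - [0.4,0.593,-0.359,0.043,20.7]
    - [0.4,0.593,-0.359,0.043,20.7]
    - [0.4,0.593,-0.359,0.043,20.7]
    - [0.4,0.593,-0.359,0.043,20.7]
    - [0.4,0.593,-0.359,0.043,20.7]
    - [0.4,0.593,-0.359,0.043,20.7]
    - [0.4,0.593,-0.359,0.043,20.7]
    - [0.4,0.593,-0.359,0.043,20.7]
    - [0.4,0.593,-0.359,0.043,20.7]
  grip_force: 30

```text
clock: 2.02
tcp_pos: [630.4, 5.8, 150.9]
tool_rot: [3.141, -0.004, 0.0]
wrist_force: [-0.3, -0.5, 0.5]
grip_width: 0.7
grasp_force: 0.0
```

```bash
python3 - <<'E'
from h import *
s,im=shot('wrist','w1.png');print(s['clock'],s['tcp_pos'],s['grip_width'])
for c in blobs(im,(24,150,60),(34,255,255),60):
    print(c.reshape(-1,2).mean(0).round(),rect(c,'wrist',18,s))
E
```

```text
2.025 [630.37201423   5.77564959 150.88549434] 0.6997283410088069
[255. 350.] ((438.408447265625, 80.72090148925781), (38.80452346801758, 29.042247772216797), 12.595600128173828)
[263. 330.] ((462.91241455078125, 72.17889404296875), (37.52825164794922, 13.826401710510254), 56.54540252685547)
[394. 244.] ((568.921630859375, -66.65463256835938), (36.02969741821289, 39.33216094970703), 14.041426658630371)
[386. 225.] ((586.4813232421875, -58.37274169921875), (17.954303741455078, 43.780029296875), 21.703405380249023)
[319. 184.] ((631.2218017578125, 9.397932052612305), (27.18419075012207, 26.773189544677734), 89.82159423828125)
```

View pics/w1.png

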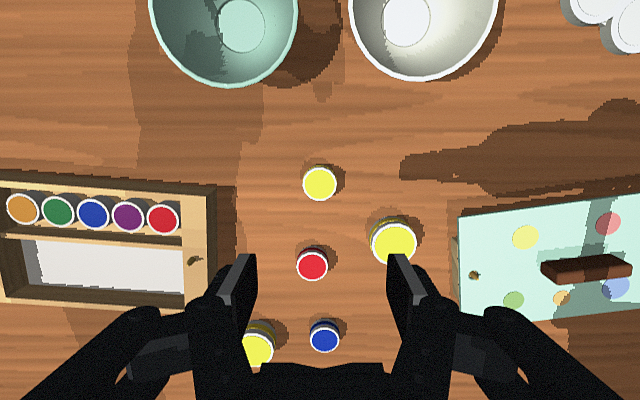

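The wrist view shows the small yellow pan at (319,184), which casts to (631, 9). That agrees with the top and side views. The fingers are clear of red (312,265) and big yellow (394,244). Descending and gripping.

Emit:
send_rows:
  plan:
    - [0.4,0.001,-0.003,0.05,0]
    - [0.4,0.001,-0.003,0.1,0]
    - [0.4,0.001,-0.003,0.13,0]
    - [0.4,0.001,-0.003,0.147,0]
    - [0.4,0.001,-0.003,0.147,0]
    - [-0.1,0.001,-0.003,0.147,0]
    - [-0.6,0.001,-0.003,0.147,0]
    - [-0.6,0.001,-0.003,0.147,0]
    - [-0.6,0.001,-0.003,0.147,0]
    - [-0.6,0.001,-0.003,0.147,0]
  grip_force: 30

```text
clock: 3.32
tcp_pos: [632.1, 10.2, 3.6]
tool_rot: [3.141, -0.001, 0.0]
wrist_force: [-0.5, 0.9, 0.7]
grip_width: 0.201
grasp_force: 0.0
```

```bash
python3 - <<'E'
from h import *
s,im=shot('wrist','w2.png');print(s['tcp_pos'],s['grip_width'],s['grasp_force'])
s,im=shot('side');
cv2.imwrite('pics/s2.png',cv2.resize(im[170:300,230:410],None,fx=4,fy=4,interpolation=cv2.INTER_CUBIC)[:,:,::-1])
a=cv2.imread('pics/w2.png')[:,120:520];b=cv2.resize(im[180:280,250:350],(400,400),interpolation=cv2.INTER_CUBIC)[:,:,::-1]
cv2.imwrite('pics/m2.png',np.hstack([a,b]))
E
```

```text
[632.13995089  10.21607633   3.6419447 ] 0.20058547487826928 0.0
```

View pics/m2.png

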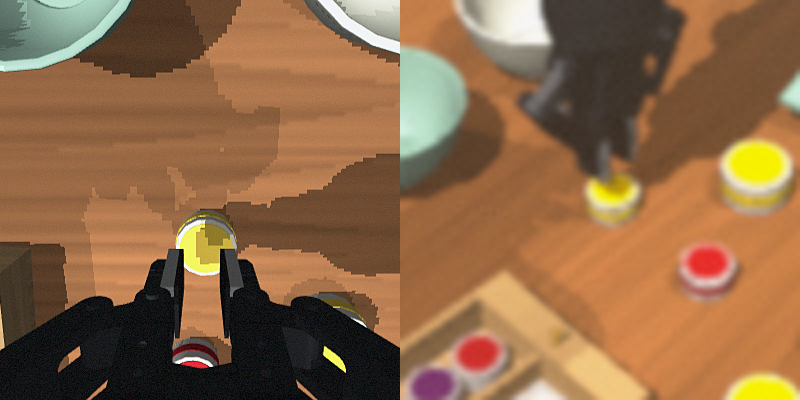

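The left half shows the pan at wrist-image (325,245), upright and just ahead of the fingertips, which span 45 px and hold nothing. I'll measure where it is now.

```bash
python3 - <<'E'
from h import *
s=state();im=cv2.imread('pics/w2.png')[:,:,::-1].copy()
for c in blobs(im,(24,150,60),(34,255,255),100):
    b=cv2.boundingRect(c);print(b,rect(c,'wrist',18,s)[:2])
print(ray([[326,211],[326,275],[295,245],[357,245],[293,250],[345,250]],'wrist',18,s).round(1))
# where TCP projects
h=np.linalg.inv(camera_info('wrist')['hand_eye']);i=camera_info('wrist')
for z in(0,-10,-19):
    q=h@[0,0,z,1];print(z,q[:2]/q[2]*i['fx']+[i['cx'],i['cy']])
im=camera('side')
for c in blobs(im,(24,150,90),(34,255,255),20): print(rect(c,'side',18)[:2])
E
```

```text
(443, 346, 23, 27) ((557.8360595703125, -69.40989685058594), (23.85506820678711, 5.963769912719727))
(442, 299, 43, 23) ((593.7677001953125, -71.35377502441406), (29.466861724853516, 5.765063762664795))
(300, 224, 53, 48) ((631.3984985351562, 9.911231994628906), (26.485462188720703, 28.284744262695312))
(298, 212, 57, 24) ((645.6890869140625, 8.54206371307373), (30.127819061279297, 11.899802207946777))
[[652.1   9.   18. ]
 [614.7   8.9  18. ]
 [632.8  25.8  18. ]
 [632.8  -7.8  18. ]
 [629.9  26.9  18. ]
 [629.8  -1.4  18. ]]
0 [323.61404247 236.17997551]
-10 [323.72118056 242.96563581]
-19 [323.82762511 249.70737063]
((445.7068786621094, 77.80377197265625), (35.01735305786133, 37.33315658569336))
((791.392822265625, 356.13616943359375), (19.15022087097168, 17.435218811035156))
((627.1064453125, 9.90838623046875), (23.74464988708496, 17.814058303833008))
((573.6205444335938, -74.71298217773438), (34.42652130126953, 37.707435607910156))
```

The pan hasn't moved; it's still at (631.4, 9.5). The fingertips end at about z=20 at this opening, so they closed over its top. I'll open, go down about 16 mm in small steps watching the force, then close.

Emit:
send_rows:
  plan:
    - [0.2,0,0,0,0]
    - [0.4,0,0,0,0]
    - [0.4,0,0,0,0]
    - [0.4,0,0,0.005,0]
    - [0.4,0,0,0.01,0]
    - [0.4,0,0,0.01,0]

```text
clock: 4.22
tcp_pos: [631.5, 10.2, -7.3]
tool_rot: [-3.142, 0.001, 0.002]
wrist_force: [-0.1, 0.3, 0.3]
grip_width: 0.7
grasp_force: 0.0
```

Emit:
send_rows:
  plan:
    - [0.4,0,0,0.003,0]
    - [0.4,0,0,0.005,0]
    - [0.2,0,0,0.005,0]
    - [0.0,0,0,0.005,0]
    - [-0.6,0,0,0.005,0]
    - [-0.6,0,0,0.005,0]
    - [-0.6,0,0,0.005,0]
    - [-0.6,0,0,0.005,0]

```text
clock: 5.22
tcp_pos: [632.0, 10.2, -11.5]
tool_rot: [3.142, -0.001, -0.0]
wrist_force: [0.3, 0.1, 0.6]
grip_width: 0.202
grasp_force: 0.0
```

```bash
python3 - <<'E'
from h import *
s,im=shot('wrist','w3.png');print(s['tcp_pos'],s['joints'])
for c in blobs(im,(24,150,60),(34,255,255),100):
    print(cv2.boundingRect(c),rect(c,'wrist',18,s)[:2])
s,im2=shot('side')
a=im[:,120:520];b=cv2.resize(im2[180:280,250:350],(400,400),interpolation=cv2.INTER_CUBIC)
cv2.imwrite('pics/m3.png',np.hstack([a,b])[:,:,::-1])
E
```

```text
[632.04526288  10.20552657 -11.5145661 ] [-9.38092568e-02  5.27746835e-01  1.65079406e+00 -1.04684919e-04
  9.63068251e-01  1.47751471e+00]
(301, 235, 50, 51) ((631.4335327148438, 11.154598236083984), (23.3004207611084, 28.185937881469727))
(294, 221, 62, 28) ((645.8540649414062, 10.824762344360352), (12.112303733825684, 30.37314224243164))
```

View pics/m3.png

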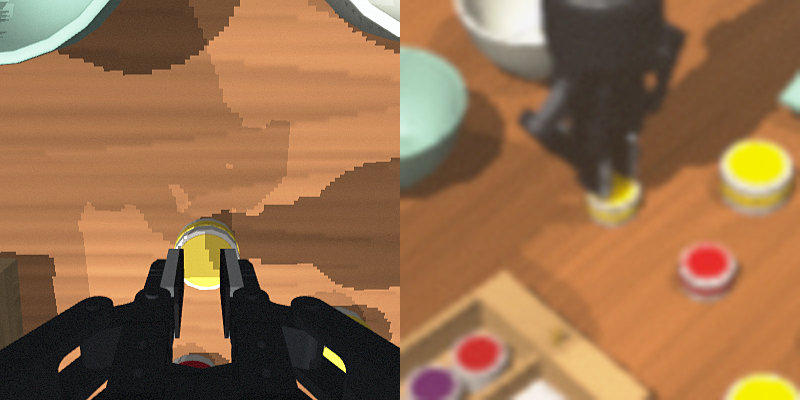

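The pan is still untouched and upright, with the fingers' gap over it. In the side half the fingertip sits at about the height of the pan's top. So the real tips are roughly 30 mm behind the reported TCP. I'll open and feel my way further down in small steps.

Emit:
send_rows:
  plan:
    - [0.2,0,0,0,0]
    - [0.4,0,0,0,0]
    - [0.4,0,0,0,0]
    - [0.4,0,0,0.004,0]
    - [0.4,0,0,0.008,0]
    - [0.4,0,0,0.008,0]

```text
clock: 6.08
tcp_pos: [631.6, 10.2, -20.2]
tool_rot: [-3.142, 0.001, 0.002]
wrist_force: [-0.1, -0.3, -0.2]
grip_width: 0.699
grasp_force: 0.0
```

Emit:
send_rows:
  plan:
    - [0.4,0,0,0.003,0]
    - [0.4,0,0,0.005,0]
    - [0.2,0,0,0.005,0]
    - [0.0,0,0,0.005,0]
    - [-0.6,0,0,0.005,0]
    - [-0.6,0,0,0.005,0]
    - [-0.6,0,0,0.005,0]
    - [-0.6,0,0,0.005,0]

```text
clock: 7.08
tcp_pos: [632.3, 10.2, -24.1]
tool_rot: [3.141, -0.001, 0.001]
wrist_force: [-0.4, -0.6, 4.3]
grip_width: 0.361
grasp_force: 29.7
```

```bash
python3 - <<'E'
from h import *
s,im=shot('wrist','w4.png');print(s['tcp_pos'],s['joints'],s['grip_width'])
for c in blobs(im,(24,150,60),(34,255,255),100):
    print(cv2.boundingRect(c),rect(c,'wrist',18,s)[:2])
s,im2=shot('side')
a=im[:,120:520];b=cv2.resize(im2[180:280,250:350],(400,400),interpolation=cv2.INTER_CUBIC)
cv2.imwrite('pics/m4.png',np.hstack([a,b])[:,:,::-1])
E
```

```text
[632.29142115  10.16316758 -24.13036623] [-9.38287427e-02  5.41978728e-01  1.66274469e+00 -1.27903330e-04
  9.36295790e-01  1.47749652e+00] 0.36088510927235035
(291, 245, 62, 51) ((632.2277221679688, 11.391697883605957), (28.399276733398438, 25.638317108154297))
(288, 230, 68, 28) ((645.8422241210938, 11.269866943359375), (30.576061248779297, 12.956510543823242))
```

Gripped at last: opening 0.361 with 29.7 N. Now lifting and moving over the trough, turned to line up with the box.

Emit:
send_rows:
  plan:
    - [-0.6,0,0,-0.03,0]
    - [-0.6,0,0,-0.08,0]
    - [-0.6,0,0,-0.1,0]
    - [-0.6,-0.02,-0.05,-0.1,2]
    - [-0.6,-0.045,-0.11,-0.1,4.7]
    - [-0.6,-0.07,-0.17,-0.1,4.7]
    - [-0.6,-0.092,-0.221,-0.1,4.7]
    - [-0.6,-0.092,-0.221,-0.1,4.7]
    - [-0.6,-0.092,-0.221,-0.1,4.7]

```text
clock: 8.3
tcp_pos: [540.1, 231.2, 75.0]
tool_rot: [3.138, -0.128, -0.0]
wrist_force: [1.5, 0.1, 0.4]
grip_width: 0.368
grasp_force: 29.9
```

```bash
python3 - <<'E'
from h import *
s,im=shot('wrist','w5.png');print(s['tcp_pos'],s['grip_width'],s['grasp_force'])
# white trough floor: dims and place
m=cv2.inRange(cv2.cvtColor(im,cv2.COLOR_RGB2HSV),np.array((0,0,90)),np.array((179,30,255)))
c,_=cv2.findContours(m,cv2.RETR_EXTERNAL,cv2.CHAIN_APPROX_NONE)
for k in c:
    if cv2.contourArea(k)>1500: print(cv2.boundingRect(k),rect(k,'wrist',6,s))
E
```

```text
[540.12356348 231.18599208  75.04713656] 0.3684307743913786 29.85293537378311
(288, 239, 68, 65) ((480.1961975097656, 237.4515380859375), (56.35043716430664, 59.387229919433594), 86.96435546875)
(197, 168, 237, 73) ((538.742431640625, 237.32669067382812), (179.9830322265625, 59.01918411254883), 85.28495025634766)
(590, 159, 46, 45) ((538.99072265625, 7.772115707397461), (34.24614715576172, 34.61076354980469), 50.19399642944336)
(0, 120, 56, 247) ((516.3804321289062, 491.69537353515625), (49.42629623413086, 220.4358367919922), 78.48877716064453)
(389, 99, 49, 48) ((595.3997802734375, 160.447021484375), (34.855926513671875, 33.39524459838867), 85.2937240600586)
(341, 99, 47, 48) ((598.3203125, 196.31019592285156), (33.78977584838867, 33.47218704223633), 86.26868438720703)
(292, 99, 46, 48) ((601.3272094726562, 232.47900390625), (33.03681564331055, 33.39015579223633), 85.29480743408203)
(242, 99, 47, 48) ((604.25927734375, 268.4814453125), (33.704776763916016, 33.47222900390625), 81.35466766357422)
(193, 99, 47, 48) ((607.1098022460938, 304.2696533203125), (33.45883560180664, 33.76558303833008), 78.93980407714844)
```

View pics/w5.png

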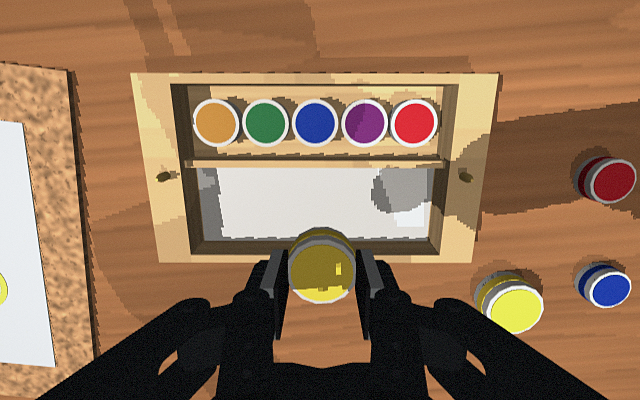

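The wrist view shows the pan held upright at (322,265). The trough floor spans x 197-434 and y 168-241, centred near (540, 237) with the angle matching. The box pins are at (167,176) and (465,177). Lowering the pan.

Emit:
send_rows:
  plan:
    - [-0.6,0,0,0.04,0]
    - [-0.6,0,0,0.07,0]
    - [-0.6,0,0,0.085,0]
    - [-0.6,0,0,0.09,0]
    - [-0.6,0,0,0.0925,0]
    - [-0.6,0,0,0.0935,0]
    - [-0.6,0,0,0.0935,0]
    - [-0.6,0,0,0.0935,0]

```text
clock: 9.35
tcp_pos: [540.4, 231.5, -17.5]
tool_rot: [-3.139, 0.129, -0.001]
wrist_force: [-1.1, 0.0, -0.8]
grip_width: 0.371
grasp_force: 29.9
```

Emit:
send_rows:
  plan:
    - [-0.6,0,0,0.001,0]
    - [-0.6,0,0,0.001,0]
    - [-0.2,0,0,0.001,0]
    - [-0.1,0,0,0.001,0]
    - [0.1,0,0,0.001,0]
    - [0.1,0,0,0.001,0]
    - [0.1,0,0,-0.01,0]
    - [0.1,0,0,-0.04,0]
    - [0.1,0,0,-0.09,0]
    - [0.1,0,0,-0.15,0]
    - [0.1,0,0,-0.17,0]
    - [0.1,0,0,-0.17,0]

```text
clock: 10.85
tcp_pos: [541.6, 231.7, 154.8]
tool_rot: [-3.137, 0.129, -0.008]
wrist_force: [0.0, -0.7, -0.3]
grip_width: 0.547
grasp_force: 0.0
```

```bash
python3 - <<'E'
from h import *
s,im=shot('wrist','w6.png');print(s['clock'],s['tcp_pos'],s['wrist_force'])
for c in blobs(im,(24,150,60),(34,255,255),100):
    print(cv2.boundingRect(c),rect(c,'wrist',24,s)[:2])
top=camera('top');side=camera('side')
for n,t in(('top',top),('side',side)):
  for c in blobs(t,(60,30,90),(95,140,255),800): print(n,[np.round(v,1) for v in rect(c,n,25)])
print(go([549,-249.5,170],98.3))
E
```

```text
10.85 [541.57527896 231.67885213 154.76770975] [ 0.02396389 -0.67063402 -0.28999957]
(454, 251, 39, 33) ((442.3165588378906, 83.97035217285156), (37.692230224609375, 38.031063079833984))
(445, 241, 36, 32) ((460.1952209472656, 99.9784927368164), (18.342626571655273, 42.85917663574219))
(308, 174, 32, 29) ((539.2037963867188, 233.06153869628906), (28.26549530029297, 27.362337112426758))
(622, 111, 18, 41) ((567.107421875, -54.13697814941406), (37.19761657714844, 15.109238624572754))
(603, 104, 35, 49) ((574.0330810546875, -40.201873779296875), (21.82833480834961, 43.439613342285156))
top [array([ 551.1, -250.6]), array([127.5, 228.8]), np.float64(7.5)]
side [array([1399., -287.]), array([149.1, 439.5]), np.float64(62.3)]
(array([ 0.0495,  0.4779, -0.019 ]), np.float64(-103.0), 'from', array([539.1, 230.9, 150.6]), np.float64(-4.7))
```

View pics/w6.png

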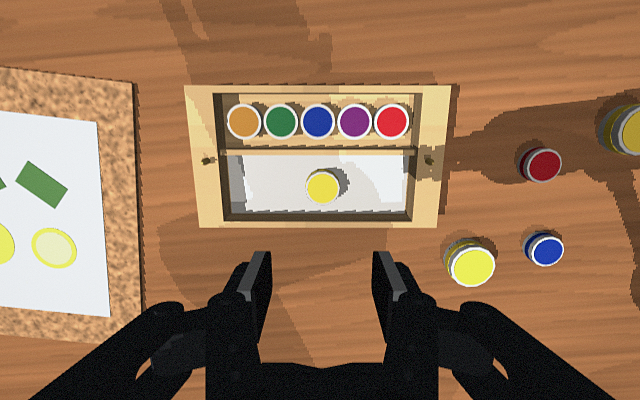

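The pan stands upright in the trough at about (323,187). With the arm settled, I'll measure the box from this view: rim, pan row and pins.

```bash
python3 - <<'E'
from h import *
s,im=shot('wrist','w7.png');print(s['tcp_pos'])
hsv=cv2.cvtColor(im,cv2.COLOR_RGB2HSV)
print('rim',hsv[185,212],hsv[100,195],hsv[185,432],hsv[222,320],hsv[90,320],'table',hsv[100,140],hsv[70,300],hsv[250,180])
for vmin in(120,150):
  for k in blobs(im,(14,40,vmin),(26,135,255),1500):
    r=rect(k,'wrist',34,s); print(vmin,cv2.boundingRect(k),r)
# row of fixed pans + pins
c=cv2.HoughCircles(cv2.cvtColor(im[80:150,200:430],cv2.COLOR_RGB2GRAY),cv2.HOUGH_GRADIENT,1,25,param1=100,param2=15,minRadius=13,maxRadius=22)
print(None if c is None else (c[0]+[200,80,0]).round(1))
for x in(207,429):
    roi=im[145:175,x-12:x+13].max(2); ys,xs=np.where(roi<100)
    print('pin',x,len(xs),xs.mean()+x-12,ys.mean()+145,xs.min()+x-12,xs.max()+x-12,ys.min()+145,ys.max()+145)
    print(roi[::2,::2])
E
```

```text
[539.05774182 230.86116273 150.63896618]
rim [ 19  99 235] [ 18 103 225] [ 18 100 235] [ 17 107 207] [ 17 104 235] table [ 12 137 175] [ 13 143 152] [ 13 145 155]
120 (179, 78, 274, 148) ((568.9041748046875, 234.90330505371094), (230.30755615234375, 131.22088623046875), 85.20902252197266)
120 (0, 63, 138, 281) ((528.4017333984375, 485.96453857421875), (145.34378051757812, 274.1988220214844), 78.31703186035156)
150 (223, 120, 189, 23) ((590.6824340820312, 231.3721923828125), (163.8339385986328, 18.875839233398438), 85.22103118896484)
150 (179, 80, 273, 146) ((568.1316528320312, 235.04771423339844), (230.1488037109375, 129.65750122070312), 85.2090835571289)
150 (0, 63, 138, 281) ((528.327392578125, 486.101806640625), (145.1051025390625, 273.99761962890625), 78.31703186035156)
[[315.5 117.5  17.9]
 [391.5 117.5  18.1]
 [240.5 117.5  18.1]
 [354.5 115.5  16.9]
 [276.5 117.5  15.8]]
pin 207 174 213.35057471264366 158.85057471264366 198 219 145 174
[[232 234 232 232 234 232 230 232 237 127  56  67  76]
 [233 234 235 233 232 233 233 235 238 216  54 121 115]
 [234 235 222 225 235 235 234 235
[... 853 characters left out ...]
42 142 141 142 220 142 143 142 144 142]
 [ 81 146 143 147 127 132 125 146 141 143 141 142 140]
 [ 75 145 143 147  99 105 103 148 140 143 144 143 138]
 [102 147 140 144  98  68  75 110 140 144 145 139 146]
 [131 142 141 151  70  69  77  78  74 144 138 140 141]
 [132 142 142 146 124  57  67  84 145 150 138 142 140]
 [156 144 145 142 146 125  90  84 146 138 143 139 142]
 [153 145 147 144 143 149 144 149 143 143 139 139 143]
 [155 140 144 144 145 144 144 142 140 139 145 141 138]
 [152 145 149 144 145 141 146 144 141 140 142 146 143]
 [148 145 147 146 144 145 145 145 145 143 142 144 143]
 [147 143 146 142 145 142 144 142 143 142 143 141 145]
 [143 148 143 144 146 146 142 145 143 144 145 148 143]]
```

```bash
python3 - <<'E'
from h import *
s=state();im=cv2.imread('pics/w7.png')[:,:,::-1].copy()
for c in blobs(im,(24,150,60),(34,255,255),100): print(cv2.boundingRect(c),rect(c,'wrist',24,s)[:2])
p=ray([[202,157],[429,156]],'wrist',41,s);print(p,p.mean(0),np.hypot(*(p[0]-p[1])[:2]))
top=camera('top')
for c in blobs(top,(24,150,90),(34,255,255),20): print('top',rect(c,'top',24)[:2])
for v in(120,135,150):
  for c in blobs(top,(14,60,v),(23,140,255),400): 
    r=rect(c,'top',34)
    if abs(r[0][1]-235)<15: print(v,r)
E
```

```text
(454, 249, 39, 34) ((442.3988952636719, 83.78056335449219), (37.80474090576172, 38.05313491821289))
(445, 239, 38, 36) ((458.2586669921875, 99.64328002929688), (22.181196212768555, 44.13429641723633))
(306, 172, 33, 28) ((539.249267578125, 232.66604614257812), (28.041563034057617, 27.670429229736328))
(625, 109, 15, 39) ((566.92578125, -52.47863006591797), (34.80355453491211, 12.251736640930176))
(606, 100, 34, 50) ((572.723876953125, -40.23593521118164), (22.658967971801758, 43.04888153076172))
[[577.38751671 333.58065695  41.        ]
 [561.72501168 135.79104474  41.        ]] [569.5562642  234.68585085  41.        ] 198.4087819673643
top ((443.1843566894531, 82.93267059326172), (30.937705993652344, 31.326801300048828))
top ((540.7904663085938, 229.81573486328125), (22.966156005859375, 22.704648971557617))
top ((570.4026489257812, -66.97589111328125), (34.22180938720703, 34.16648483276367))
top ((800.4769287109375, 344.9546813964844), (14.7355318069458, 17.440826416015625))
120 ((603.0919799804688, 232.08872985839844), (231.53208923339844, 64.00711822509766), 85.68199157714844)
135 ((602.2635498046875, 232.44522094726562), (230.69757080078125, 62.503143310546875), 85.2942886352539)
```

```bash
python3 -c "
from h import *
print(go([564,174,200],85.2))"
```

```text
(array([ 0.0293,  0.0547, -0.0498]), np.float64(-89.9), 'from', array([539.1, 230.9, 150.2]), np.float64(-4.7))
```

Emit:
send_rows:
  plan:
    - [0.1,0.029,0.055,-0.05,-90]
    - [0.1,0.029,0.055,-0.05,-90]
    - [0.1,0.029,0.055,-0.05,-90]
    - [0.1,0.029,0.055,-0.05,-90]
    - [0.1,0.029,0.055,-0.05,-90]
    - [0.1,0.029,0.055,-0.05,-90]
    - [0.1,0.029,0.055,-0.05,-90]
    - [0.1,0.029,0.055,-0.05,-90]
    - [0.1,0.029,0.055,-0.05,-90]
    - [0.1,0.029,0.055,-0.05,-90]
    - [0.1,0.029,0.055,-0.05,-90]
    - [0.1,0.029,0.055,-0.05,-90]

```text
clock: 12.6
tcp_pos: [564.5, 174.0, 201.7]
tool_rot: [-2.312, -2.127, 0.001]
wrist_force: [0.0, 0.3, 0.3]
grip_width: 0.548
grasp_force: 0.0
```

```bash
python3 - <<'E'
from h import *
camera('top');s,im=shot('wrist','w8.png');print(s['clock'],s['tcp_pos'],s['joint_vel'].round(3))
for v in(120,135,150):
  for k in blobs(im,(14,40,v),(26,135,255),4000):
    print(v,cv2.boundingRect(k),rect(k,'wrist',34,s))
print(go([558,-309,191],98))
E
```

```text
12.65 [564.48601715 174.05058507 201.7997064 ] [-0.001 -0.004 -0.001 -0.001  0.002 -0.003]
120 (250, 0, 141, 227) ((567.6359252929688, 230.96974182128906), (222.61776733398438, 130.5640869140625), 85.18074798583984)
135 (250, 0, 141, 227) ((567.6359252929688, 230.96974182128906), (222.61776733398438, 130.5640869140625), 85.18074798583984)
150 (250, 0, 141, 227) ((567.6359252929688, 230.96974182128906), (222.61776733398438, 130.5640869140625), 85.18074798583984)
(array([-0.4819,  0.0335,  0.011 ]), np.float64(-12.7), 'from', array([564.5, 174. , 201.9]), np.float64(85.3))
```

Emit:
send_rows:
  plan:
    - [0.1,-0.482,0.034,0.011,-13]
    - [0.1,-0.482,0.034,0.011,-13]
    - [0.1,-0.482,0.034,0.011,-13]
    - [0.1,-0.482,0.034,0.011,-13]
    - [0.1,-0.482,0.034,0.011,-13]
    - [0.1,-0.482,0.034,0.011,-13]
    - [0.1,-0.482,0.034,0.011,-13]
    - [0.1,-0.482,0.034,0.011,-13]
    - [0.1,-0.482,0.034,0.011,-13]
    - [0.1,-0.482,0.034,0.011,-13]
    - [0.1,-0.482,0.034,0.011,-13]
    - [0.1,-0.482,0.034,0.011,-13]

```text
clock: 14.2
tcp_pos: [559.0, -307.8, 191.4]
tool_rot: [2.053, 2.377, 0.0]
wrist_force: [-0.1, 0.1, -0.5]
grip_width: 0.548
grasp_force: 0.0
```

```bash
python3 - <<'E'
from h import *
camera('top');s,im=shot('wrist','w9.png');print(s['clock'],s['tcp_pos'])
for lo in((60,20,90),(60,30,90),(55,25,60)):
  for k in blobs(im,lo,(95,140,255),4000):
    print(cv2.boundingRect(k),rect(k,'wrist',25,s))
    k=cv2.convexHull(k);print(rect(k,'wrist',25,s))
E
```

```text
14.25 [ 558.98198133 -307.95160636  191.38350907]
(252, 0, 141, 229) ((550.7945556640625, -252.56338500976562), (129.53875732421875, 224.41650390625), 8.050923347473145)
((550.7945556640625, -252.56338500976562), (129.53875732421875, 224.41650390625), 8.050923347473145)
(252, 0, 141, 229) ((550.7935791015625, -252.56527709960938), (129.53677368164062, 224.4137420654297), 8.049729347229004)
((550.7935791015625, -252.56527709960938), (129.53677368164062, 224.4137420654297), 8.049729347229004)
(252, 0, 141, 229) ((550.7833862304688, -252.58627319335938), (129.60458374023438, 224.43682861328125), 8.060648918151855)
((550.7833862304688, -252.58627319335938), (129.60458374023438, 224.43682861328125), 8.060648918151855)
```

View pics/w9.png

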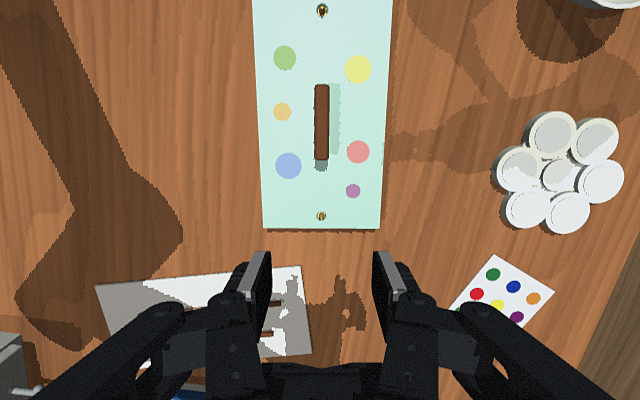

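The view shows the cover with its handle at (321,122) and both stand pins through the holes at (322,11) and (321,216). The fitted width is 129.5 mm (given 130), yaw 8.05°. Its centre, using the near edge, is about (550.4, -249.8).

```bash
python3 -c "
from h import *
print(go([550.9,-249.5,-3],98.05))"
```

```text
(array([0.0592, 0.0005, 0.1943]), np.float64(0.3), 'from', array([ 558.9, -308.1,  191.3]), np.float64(98.4))
```

Emit:
send_rows:
  plan:
    - [-0.1,0.03,0,0.04,0.3]
    - [-0.2,0.059,0.0005,0.08,0.3]
    - [-0.2,0.059,0.0005,0.12,0.3]
    - [-0.2,0.059,0.0005,0.16,0.3]
    - [-0.2,0.059,0.0005,0.18,0.3]
    - [-0.2,0.059,0.0005,0.186,0.3]
    - [-0.2,0.059,0.0005,0.19,0.3]
    - [-0.2,0.059,0.0005,0.193,0.3]
    - [-0.2,0.059,0.0005,0.193,0.3]

```text
clock: 15.42
tcp_pos: [551.1, -250.9, -1.4]
tool_rot: [2.061, 2.37, 0.0]
wrist_force: [-0.0, -0.1, -0.2]
grip_width: 0.396
grasp_force: 0.0
```

Emit:
send_rows:
  plan:
    - [-0.5,0,0,0,0]
    - [-0.8,0,0,0,0]
    - [-1,0,0,0,0]
    - [-1,0,0,0,0]
    - [-1,0,0,0,0]
    - [-1,0,0,0,0]
  grip_force: 60

```text
clock: 16.18
tcp_pos: [551.1, -250.9, -1.3]
tool_rot: [2.061, 2.37, 0.0]
wrist_force: [-1.7, -0.9, 5.5]
grip_width: 0.141
grasp_force: 62.2
```

Emit:
send_rows:
  plan:
    - [-1,0,0,-0.005,0]
    - [-1,0,0,-0.012,0]
    - [-1,0,0,-0.02,0]
    - [-1,0,0,-0.03,0]
    - [-1,0,0,-0.05,0]
    - [-1,0,0,-0.08,0]
    - [-1,0,0,-0.1,0]
    - [-1,0,0,-0.1,0]
    - [-1,0,0,-0.1,0]

```text
clock: 17.3
tcp_pos: [550.1, -250.3, 97.4]
tool_rot: [-2.061, -2.37, 0.0]
wrist_force: [0.5, 0.1, -2.3]
grip_width: 0.145
grasp_force: 61.3
```

```bash
python3 - <<'E'
from h import *
s,im=shot('wrist','w10.png');print(s['clock'],s['tcp_pos'],s['grip_width'],s['grasp_force'],s['wrist_force'],s['wrist_torque'])
for k in blobs(im,(60,30,60),(95,140,255),4000):
    print(cv2.boundingRect(k),cv2.minAreaRect(k))
M=R.from_rotvec(s['tool_rot']).as_matrix();y=np.degrees(np.arctan2(M[1,0],M[0,0]));print('yaw',y)
top=camera('top')
for k in blobs(top,(60,30,90),(95,140,255),800):
  for z in(s['tcp_pos'][2]+26,): print('top',[np.round(v,1) for v in rect(k,'top',z)])
# place TCP
th=np.radians(-12.85);Q=np.array([[np.cos(th),-np.sin(th)],[np.sin(th),np.cos(th)]])
g=np.array([551.1,-250.9]);C=np.array([550.4,-249.8]);B=np.array([567.95,234.65])
p=B+Q@(g-C);print(p)
print(go([*p,s['tcp_pos'][2]],y-12.85))
E
```

```text
17.3 [ 550.09003719 -250.29388659   97.41155978] 0.1445954906572601 61.296629905700684 [ 0.45083401  0.0988793  -2.32352189] [-0.03375359  0.00938298 -0.07463487]
(164, 0, 316, 306) ((321.5, 152.5), (305.0, 315.0), 90.0)
yaw 97.97400497735539
top [array([ 542.5, -194.4]), array([125.9, 114.7]), np.float64(7.9)]
[568.38782962 233.42186922]
(array([ 4.763e-01,  8.540e-02, -1.000e-04]), np.float64(12.8), 'from', array([ 549.9, -250.2,   96.8]), np.float64(98.0))
```

Emit:
send_rows:
  plan:
    - [-1,0.02,0.004,0,1]
    - [-1,0.06,0.011,0,2]
    - [-1,0.11,0.02,0,4]
    - [-1,0.16,0.029,0,6]
    - [-1,0.21,0.038,0,8]
    - [-1,0.26,0.047,0,10]
    - [-1,0.31,0.056,0,11]
    - [-1,0.36,0.065,0,12]
    - [-1,0.41,0.0735,0,12.8]
    - [-1,0.45,0.081,0,12.8]
    - [-1,0.47,0.0845,0,12.8]
    - [-1,0.4763,0.0854,0,12.8]
    - [-1,0.4763,0.0854,0,12.8]
    - [-1,0.4763,0.0854,0,12.8]
    - [-1,0.4763,0.0854,0,12.8]

```text
clock: 19.27
tcp_pos: [569.4, 231.7, 98.1]
tool_rot: [2.314, 2.124, -0.0]
wrist_force: [0.8, -0.2, -2.4]
grip_width: 0.147
grasp_force: 61.2
```

```bash
python3 - <<'E'
from h import *
top=camera('top');s=state();print(s['clock'],s['tcp_pos'],s['grip_width'],s['grasp_force'])
print(go([568.4,233.4,55],85.1))
# rough check of cover pose in the two fixed views at its present height, box rim unseen
for n in('top','side'):
  for k in blobs(camera(n),(60,30,60),(95,140,255),800):
    print(n,[np.round(v,1) for v in rect(k,n,s['tcp_pos'][2]+26)])
E
```

```text
19.325 [569.3527295  231.89890391  98.09777502] 0.14505781554566152 61.231123208999634
(array([ 0.0014, -0.0011,  0.0431]), np.float64(-0.0), 'from', array([569.4, 231.9,  98.1]), np.float64(85.1))
top [array([566.4, 185.3]), array([135.4, 128.4]), np.float64(84.8)]
top [array([757.4,  65.4]), array([93.7, 95. ]), np.float64(1.4)]
side [array([-50.8, -87.4]), array([ 57.2, 137.4]), np.float64(17.0)]
side [array([566.5, 232.7]), array([228.6, 129.9]), np.float64(85.4)]
side [array([1107.5,  -51.9]), array([101.1, 286.8]), np.float64(70.1)]
side [array([ 315.9, -888.3]), array([531.9,  97.5]), np.float64(75.3)]
side [array([  655.2, -1359.2]), array([ 686.5, 1340.9]), np.float64(19.6)]
```

Emit:
send_rows:
  plan:
    - [-1,0.0014,-0.001,0.02,0]
    - [-1,0.0014,-0.001,0.045,0]
    - [-1,0.0014,-0.001,0.06,0]
    - [-1,0.0014,-0.001,0.067,0]
    - [-1,0.0014,-0.001,0.067,0]
    - [-1,0.0014,-0.001,0.067,0]

```text
clock: 20.18
tcp_pos: [569.1, 234.6, 31.8]
tool_rot: [2.312, 2.125, 0.002]
wrist_force: [0.3, 0.4, -1.4]
grip_width: 0.145
grasp_force: 61.2
```

```bash
python3 - <<'E'
from h import *
im=camera('side');s=state();print(s['tcp_pos'],s['wrist_force'],s['wrist_torque'])
for k in blobs(im,(60,30,60),(95,140,255),800)[:]:
    r=rect(k,'side',s['tcp_pos'][2]+26.3)
    if abs(r[0][0]-567)<30: print([np.round(v,1) for v in r])
print(go([568.4,233.4,20],85.1))
E
```

```text
[569.11770953 234.57153557  31.86583226] [ 0.30761264  0.23588978 -1.54987808] [ 0.00582323  0.01816339 -0.02829945]
[array([565.8, 235. ]), array([228.4, 129.7]), np.float64(85.2)]
(array([-0.0012, -0.0006,  0.0119]), np.float64(0.1), 'from', array([569.1, 234.6,  31.9]), np.float64(85.2))
```

Emit:
send_rows:
  plan:
    - [-1,-0.0012,-0.0006,0.002,0]
    - [-1,-0.0012,-0.0006,0.004,0]
    - [-1,-0.0012,-0.0006,0.006,0]
    - [-1,-0.0012,-0.0006,0.008,0]
    - [-1,-0.0012,-0.0006,0.01,0]
    - [-1,-0.0012,-0.0006,0.01,0]

```text
clock: 20.98
tcp_pos: [567.5, 233.2, 20.7]
tool_rot: [-2.313, -2.126, 0.001]
wrist_force: [0.2, 0.0, -2.3]
grip_width: 0.146
grasp_force: 61.2
```

```bash
python3 -c "
from h import *
s=state();print(s['tcp_pos'],s['wrist_force'],s['wrist_torque'],go([568.4,233.4,12.7],85.1))"
```

```text
[567.48765848 233.15482825  20.71625063] [ 0.17046327  0.00977947 -2.2864374 ] [-0.00119984  0.01184636 -0.02258805] (array([0.0003, 0.0009, 0.008 ]), np.float64(0.1), 'from', array([567.5, 233.2,  20.7]), np.float64(85.2))
```

No contact, although the underside is now about 6 mm below the pin tops, so both pins have entered the holes. Going down to the rim gently.

Emit:
send_rows:
  plan:
    - [-1,0,0.0005,0.0015,0]
    - [-1,0,0.0005,0.003,0]
    - [-1,0,0.0005,0.0045,0]
    - [-1,0,0.0005,0.006,0]
    - [-1,0,0.0005,0.007,0]
    - [-1,0,0.0005,0.007,0]

```text
clock: 21.72
tcp_pos: [568.1, 233.1, 13.9]
tool_rot: [2.313, 2.126, -0.0]
wrist_force: [0.0, 0.5, -2.7]
grip_width: 0.145
grasp_force: 61.2
```

```bash
python3 - <<'E'
from h import *
im=camera('side');s=state();print(s['clock'],s['tcp_pos'],s['wrist_force'],s['wrist_torque'])
cv2.imwrite('pics/s11.png',cv2.resize(im[210:360,170:370],None,fx=4,fy=4,interpolation=cv2.INTER_CUBIC)[:,:,::-1])
E
```

```text
21.775 [568.13760509 233.1523001   13.94431506] [ 0.31063168  0.37599155 -1.82884737] [-0.05227006  0.06220134  0.03052363]
```

View pics/s11.png

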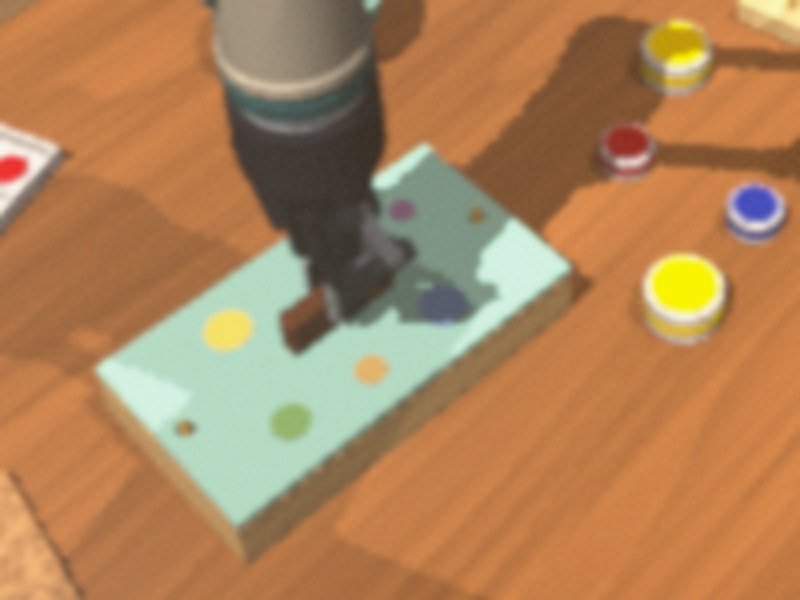

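The picture shows the cover over the box with both pins visible in their holes, at (185,428) and (477,216), and it lies flat. It should have about 1 mm left to go.

Emit:
send_rows:
  plan:
    - [-1,0,0,0.001,0]
    - [-1,0,0,0.0015,0]
    - [-1,0,0,0.0015,0]

```text
clock: 22.15
tcp_pos: [568.3, 233.2, 12.8]
tool_rot: [2.313, 2.126, 0.0]
wrist_force: [-0.9, -0.4, -0.6]
grip_width: 0.145
grasp_force: 61.6
```

Emit:
send_rows:
  plan:
    - [-1,0,0,0.0005,0]
    - [-1,0,0,0.0005,0]

```text
clock: 22.4
tcp_pos: [568.2, 233.2, 12.7]
tool_rot: [2.313, 2.126, 0.001]
wrist_force: [-1.8, -0.7, 5.4]
grip_width: 0.146
grasp_force: 62.3
```

Touchdown: TCP is 12.7, as predicted, with 5 N upward. Releasing and retreating.

Emit:
send_rows:
  plan:
    - [-0.6,0,0,0,0]
    - [-0.3,0,0,0,0]
    - [-0.2,0,0,0,0]
    - [-0.2,0,0,0,0]
    - [-0.2,0,0,-0.02,0]
    - [-0.2,0,0,-0.06,0]
    - [-0.2,0,0,-0.11,0]
    - [-0.2,0,0,-0.16,0]
    - [-0.2,-0.06,0,-0.19,0]
    - [-0.2,-0.06,0,-0.19,0]
    - [-0.2,-0.06,0,-0.19,0]
    - [-0.2,-0.06,0,-0.19,0]

```text
clock: 23.9
tcp_pos: [562.4, 174.1, 200.7]
tool_rot: [-2.311, -2.125, 0.002]
wrist_force: [-1.1, -0.0, -0.0]
grip_width: 0.404
grasp_force: 0.0
```

```bash
python3 - <<'E'
from h import *
s,im=shot('side');s,w=shot('wrist','w12.png');t=camera('top');print(s['clock'],s['tcp_pos'],s['wrist_force'])
for n,i in(('side',im),('wrist',w),('top',t)):
  for k in blobs(i,(60,30,60),(95,140,255),800):
    for z in(39,):
      r=rect(k,n,z,s)
      if abs(r[0][0]-567)<40: print(n,[np.round(v,1) for v in r])
cv2.imwrite('pics/s12.png',cv2.resize(np.hstack([im[210:360,170:370],t[150:300,140:340]]),(800,300),interpolation=cv2.INTER_CUBIC)[:,:,::-1])
E
```

```text
23.95 [562.49839382 174.18649258 200.6101846 ] [-0.44858932 -0.13430557 -0.50247722]
side [array([565.4, 233.6]), array([228.4, 128.7]), np.float64(85.2)]
side [array([  569.8, -1927.2]), array([ 658.1, 1343.9]), np.float64(11.4)]
wrist [array([567.8, 230. ]), array([221. , 129.5]), np.float64(85.2)]
top [array([564.8, 180.8]), array([127.1, 128.3]), np.float64(84.9)]
```

The cover measures 129.5 mm wide at the seated height of 39 mm, with yaw 85.2° and centre y 234.5, which agree with the box rim's yaw 85.2° and y 234.65. The touchdown height also matched. Handing in.

```bash
python3 -c "
from h import *
print(hand_in())"
```

```text
the job is handed in; nothing more can be done
None
```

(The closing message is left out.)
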